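# Latch and pin the cue desk cabinet

## Robot

A 6-joint arm with a two-finger parallel gripper is mounted at the origin on the work surface. World frame = base frame: x ahead of the robot, y to its left, z up, the work surface at z = 0. Lengths are in m, angles in rad, forces in N, time in s.
With the tool pointing down it reaches from about 0.25 to 0.775 m from the base axis. Payload 4 kg.
Tool frame: the origin (TCP) lies where the fingers leave the gripper's body, on its centre line; the fingertips stand 97 mm ahead of it and the grasp point (between the pads) lies 78 mm ahead of it; z points along the fingers, y is the line along which they close (so a half turn about z gives the same grasp; the last joint's range is limited). The gripper opens to 94 mm and grips with 3 to 60 N. Pads are 16 mm wide; open, the fingers measure 119 mm over their backs; the gripper's body (75 mm by 177 mm) begins 78 mm behind the grasp point.
Start: joints at [-1.403, 0.087, 1.371, -0, 1.684, -0.103], TCP at [0.147, -0.53, 0.303] pointing down, gripper open.
Joint ranges: [-3.1, 3.1], [-0.76, 2.03], [0.27, 2.55], [-1.08, 4.22], [0.17, 2.65], [-2.57, 2.57]. Speed limits (rad/s): [2.79, 2.79, 3.14, 3.14, 3.14, 3.14].

## Interface

Orientations are given as a unit quaternion [w, x, y, z].
In Python, from station import manip gives the robot as it stands. The module is installed in compiled form; this text tells all that it offers.
- The arm moves only by the tool play_rows, never from a script. Its argument "moves" is a list of rows, each a list of 6 numbers: the shift along the tool's x, y, z in mm, then the turn, a rotation vector about the tool's x, y, z in rad. In form: [[x, y, z, rx, ry, rz], ...]. A call has 1 to 20 rows; each row is the pose to reach, as a shift and turn from the pose commanded when the call began, along the tool's axes at that moment; what a row does not reach only later rows make up. A row lasts 1/8 s, in which the tool goes at most 62.5 mm and 10.7 degrees, less where a joint would pass 70% of its speed; a pose out of reach is approached as far as the arm can. A call with a gripper value outside its range is refused whole. "claw" is the finger opening in mm, from 0 to 94, set as the call begins (left out, the last holds). The fingers move at their own pace and stop on an object; "force" is the grip in N (left out, the last holds). Time passes only in rows, so rows that repeat a pose let the fingers close. It gives the time, the measured TCP pose, the force, the opening and the grip force at its end, in the units of the state.
- manip.state(): the state, without advancing time (a new reading comes with each control period).
- manip.read_camera(name): name is "scene" or "top"; returns a dict with "img" (400x640x3 uint8, red, green, blue), "mtx" (3x3 intrinsics, pixels), "R" (3x3) and "t" (3): a world point X has camera coordinates R X + t. Camera axes: x right, y down, z forward; pixel columns grow to the right and rows downward; lengths in m; the calibration is good to about 2 mm. A picture is of the moment at which its call begins. There is no depth.
- manip.finish_job(): hands the job in; it is judged then, once.
The state is a dict: "clock": time; "joints": joint angles; "dq": joint speeds; "tau": joint torques, N m; "ee_pos": TCP position; "ee_rot": TCP orientation; "ft_force": force on the tool from outside, world axes, zero at the start; "torque": the same for the moment, N m; "gripper_width": finger opening in m; "gripper_force": force on a finger pad.
Only numpy, scipy, OpenCV 4.12 (cv2) and the standard library are available. Lean on these libraries where they do the work, as an engineer would, in place of code of your own. Each camera call takes 0.05 s, during which the arm holds its last target. There are 200 camera calls.

## Task

Secure the small aluminium cabinet on the cue desk: turn the black knob of its steel latch clockwise (seen from above) until it clicks past its detent and stays in the locked position, with the eye of the latch tongue over the hole in the cabinet's door. Then take the steel locking pin from its stand and put it down through the eye and the door hole, fully home with its collar flat on the tongue, and let go. Leave the tumbler, the lens and the pointer stick where they are.

Things in the scene. Friction and masses are not known exactly. Their poses are not given: they have to be found in the camera images.
- cabinet: Low aluminium cabinet, fixed, 200 x 200 mm and 80 mm high, with a hatch door in its top face. Origin: centre of its underside; z up, x points from the knob strip towards the door and its hinges.
- latch (a joint): Angle (rad) of the latch: 0 open (as found), 1.30 locked. It grows as the knob turns clockwise seen from above. A sprung detent pushes it back to 0 when let go before about 0.65, and on to 1.30 when let go beyond; it takes up to about 0.13 N m.
- latch_grip (a point): Point on the knob's vertical axis at the height to grip, 33 mm above the cabinet's top. The knob is a black upright bar grip, 50 mm long, 16 mm thick and 32 mm high (its top is 12 mm above this point, the disc under it 20 mm below), lying along the tongue. This point's x axis points along the tongue to its eye and turns with the knob; z up.
- latch_eye (a point): Centre of the round 14 mm eye near the end of the flat dark steel latch tongue, at the tongue's upper face (9 mm above the cabinet's top), 85 mm from the knob's axis. The tongue is 30 mm wide and 5 mm thick and turns with the knob.
- door_hole (a point): Centre of the round 14 mm hole in the hatch door, at the cabinet's top face; fixed. The eye stands right above it when the latch is locked. The cabinet is hollow below.
- pin: Loose steel locking pin, upright, about 80 g. Origin: on its axis at the underside of its collar; z up along the handle. Below: shank 8 mm across and 30 mm long with a tapered tip (4 mm at the end). Above: collar 24 mm across and 4 mm thick, then a round handle 22 mm across and 36 mm high (4 to 40 mm above the origin).
- stand: Fixed black plastic block, 60 x 60 x 40 mm high, with a 12 mm hole down its middle in which the pin stands, its collar on the block's top. Origin: centre of its underside.
- tumbler: Pewter tumbler with pencils, 72 mm across, 95 mm high, the pencils up to 160 mm. Origin: centre of its underside. Leave alone.
- lens: Round amber glass lens lying flat, 80 mm across, 18 mm high. Origin: centre of its underside. Leave alone.
- pointer: Wooden pointer stick with a rubber tip, lying flat, 275 mm long, 12 mm high. Origin: near its middle, on the desk; x along the stick to the rubber tip. Leave alone.
Mind the look-alikes: they are no part of the job. What is meant by the pin is not blue, and is the smaller of those in its own colour.

How it is judged:
By the outcome, as a careful person would: the job done as asked, in the order asked, and still so for the second after the job is handed in, with the robot touching nothing.
It also fails if it takes over 51 s, if anything falls off the work surface, if the arm or the gripper's body presses on something with over 40 N, if the wrist force passes 120 N, or if a joint passes its speed limit or range.

## Working session

There is one attempt and no reset: what is moved stays moved. The work goes in short steps, Python scripts to look and compute and a tool call to move; the robot and the scene stay as the last step left them, time stands still between calls to the robot, and variables do not carry over. Pictures are saved under pics/ and viewed, at most 10 in all, crops included, and the job is handed in when it is done.

Besides the shell and the picture viewer there is one more tool, called after "Emit:" as name(argument=value, ...), one argument or row to a line, values as JSON. play_rows: Moves the arm, as the interface text tells. Its arguments: {"type":"object","properties":{"moves":{"type":"array"},"claw":{"type":"number"},"force":{"type":"number"}},"required":["moves"]}

```bash
mkdir -p pics; python3 - <<'E'
from station import manip
import cv2,numpy as np
for n in("scene","top"):
    c=manip.read_camera(n); cv2.imwrite(f"pics/{n}0.png",c["img"][:,:,::-1])
    np.savez(f"{n}0.npz",**c); print(n,c["mtx"].tolist(),np.round(c["R"],4).tolist(),c["t"], -c["R"].T@c["t"])
s=manip.state();print(s)
E
```

```text
scene [[481.7555825729041, 0.0, 317.97746336633037], [0.0, 481.7555825729041, 200.1456864589227], [0.0, 0.0, 1.0]] [[-0.5015, 0.8651, 0.0112], [0.6418, 0.3807, -0.6657], [-0.5802, -0.3266, -0.7462]] [ 0.2851627  -0.34960951  1.55708535] [1.27074129 0.39495902 0.92589595]
top [[428.2177274602828, 0.0, 313.78530377823296], [0.0, 428.2177274602828, 198.3127459746189], [0.0, 0.0, 1.0]] [[-0.0158, -0.9999, 0.0003], [-0.9968, 0.0158, -0.0779], [0.0779, -0.0015, -0.997]] [0.03781214 0.62266251 1.20734225] [0.52725704 0.02983128 1.25216763]
{'clock': 0.1, 'joints': array([-1.40310808e+00,  8.78754737e-02,  1.37205117e+00,  2.64172690e-06,
        1.68361354e+00, -1.03093546e-01]), 'dq': array([-0.00078371, -0.00093788, -0.00154089,  0.00036753,  0.00013012,
       -0.00095587]), 'tau': array([ 2.34732819e-03, -3.41251981e+01, -3.03301156e+01,  7.19536655e-02,
        3.04047810e-02, -1.03203220e-04]), 'ee_pos': array([ 0.14706703, -0.52966836,  0.30165047]), 'ee_rot': array([-9.73295256e-04,  9.90848155e-01,  1.34977723e-01, -3.01324975e-05]), 'ft_force': array([ 0.62174567, -0.08693068,  0.45434585]), 'torque': array([-0.00402728,  0.01210125, -0.01313491]), 'gripper_force': 0.0, 'gripper_width': 0.09381801852917264}
```

View pics/top0.png

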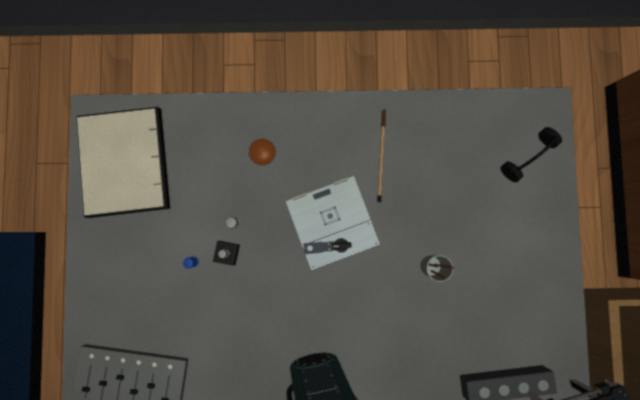

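View pics/scene0.png

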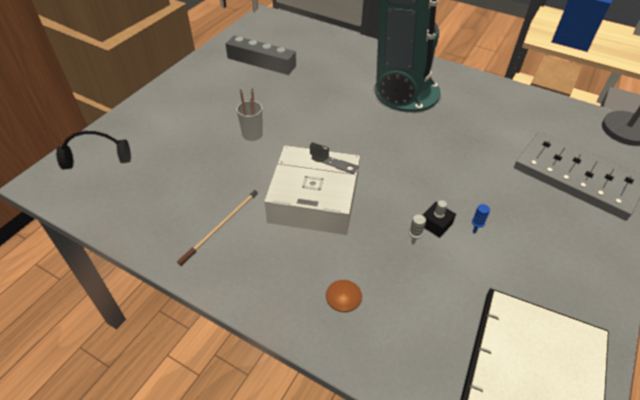

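The top view shows the cabinet (~333,223), with the tongue and eye at (310,247) and the knob at (342,244). There are three pin candidates:
- grey, in the black stand: top (223,254), scene (441,207)
- grey, loose: top (232,222), scene (418,225)
- blue: top (190,262), scene (481,214)

I'd choose the grey one in the stand; the crop below is to check that.

```bash
python3 - <<'E'
import cv2,numpy as np
T=cv2.imread("pics/top0.png");S=cv2.imread("pics/scene0.png")
def cr(I,x,y,w,h,k): return cv2.resize(I[y:y+h,x:x+w],None,fx=k,fy=k,interpolation=cv2.INTER_CUBIC)
a=np.hstack([cr(T,280,170,110,110,3.6363),cr(T,175,205,80,80,5)[:400,:400]])[:, :800]
b=np.hstack([cr(S,262,140,110,55,3.63636),cr(S,400,190,100,50,4)])
print(a.shape,b.shape)
a=cv2.resize(a,(800,400));b=cv2.resize(b,(800,200))
cv2.imwrite("pics/crop1.png",np.vstack([a,b]))
E
```

```text
(400, 800, 3) (200, 800, 3)
```

View pics/crop1.png

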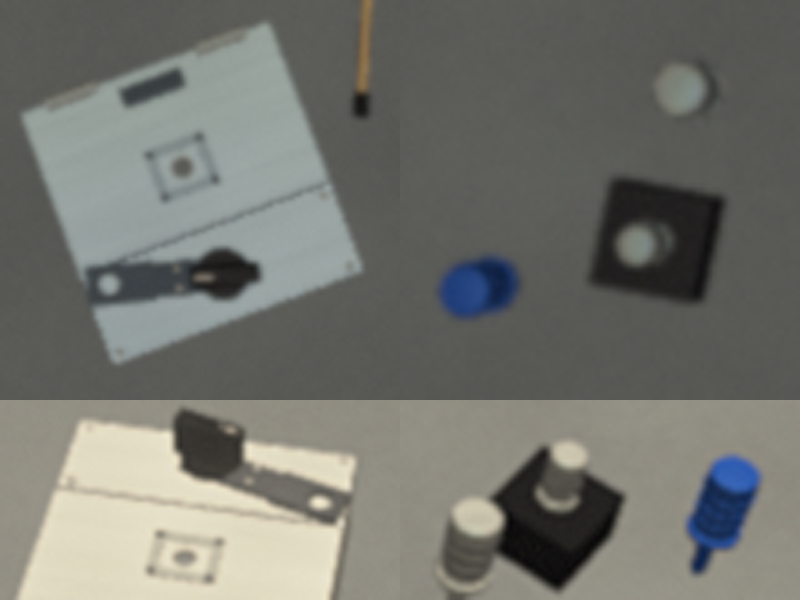

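The top and scene crops agree. The pin in the stand has a smooth grey handle and is the smaller grey one; the loose grey pin is ribbed and bigger, and the third is blue. So the pin is at top (222.6,254). In the top crop the eye is at (109,285), the door hole at (182,166) and the knob disc at (224,274).

```bash
cat > h.py <<'E'
import numpy as np,cv2
from scipy.optimize import least_squares
C={n:dict(np.load(f"{n}0.npz")) for n in("scene","top")}
def proj(n,X):
    c=C[n]; p=(c["R"]@np.atleast_2d(X).T).T+c["t"]; p=p@c["mtx"].T; return p[:,:2]/p[:,2:]
def ray(n,uv,z):
    c=C[n]; d=c["R"].T@np.linalg.solve(c["mtx"],[uv[0],uv[1],1]); o=-c["R"].T@c["t"]; return o+d*(z-o[2])/d[2]
def both(top,sc):   # triangulate
    f=lambda X:np.r_[(proj("top",X)-top).ravel(),(proj("scene",X)-sc).ravel()]
    r=least_squares(f,[.5,0,.08]); return r.x,np.abs(r.fun).max()
E
python3 - <<'E'
from h import *
t=lambda u,v:(280+(u+.5)/3.63636-.5,170+(v+.5)/3.63636-.5)
t2=lambda u,v:(175+(u-400)/5-.4,205+v/5-.4)
s=lambda u,v:(262+u/3.63636-.36,140+(v-400)/3.63636-.36)
s2=lambda u,v:(400+(u-400)/4-.4,190+(v-400)/4-.4)
cor=[ray("top",t(*p),.08)[:2] for p in((22,115),(268,22),(362,268),(113,363))]
cor=np.array(cor);print("corners",cor.round(4).tolist(),"sides",np.linalg.norm(cor-np.roll(cor,1,0),axis=1),"ctr",cor.mean(0))
d=(cor[0]+cor[1]-cor[2]-cor[3]);print("yaw x",np.arctan2(d[1],d[0]))
H=ray("top",t(182,166),.08);E=ray("top",t(109,285),.089);K=ray("top",t(224,274),.093)
for n,x,a,b,z in(("H",H,t(182,166),s(185,557),.08),("E",E,t(109,285),s(321,503),.089),("pinTop",ray("top",t2(638,245),.08),t2(638,245),s2(569,454),.08)):
    print(n,x,"scene@z",ray("scene",b,z),"tri",both(a,b))
print("K",K,"KE",np.linalg.norm(K-E),"KH",np.linalg.norm(K[:2]-H[:2]),"EH",np.linalg.norm((E-H)[:2]))
E=E[:2];H=H[:2];m=(E+H)/2;v=H-E;L=np.linalg.norm(v);n=np.array([v[1],-v[0]])/L
Kc=m+n*np.sqrt(.085**2-L*L/4);print("K from E,H",Kc,"tongue dir",np.arctan2(*(E-Kc)[::-1]),"lock dir",np.arctan2(*(H-Kc)[::-1]))
print("stand top",[ray("top",t2(*p),.04)[:2].round(4).tolist() for p in((613,178),(723,200),(704,301),(591,285))])
E
```

```text
corners [[0.6119, 0.1053], [0.6797, -0.082], [0.493, -0.1481], [0.4255, 0.0394]] sides [0.19766674 0.19912583 0.19800039 0.19931073] ctr [ 0.55254564 -0.02135462]
yaw x 0.33999806953943196
H [ 0.57154238 -0.01474888  0.08      ] scene@z [ 0.5709684  -0.01504094  0.08      ] tri (array([ 0.5715164 , -0.01472181,  0.08066158]), np.float64(0.000691893885459649))
E [0.48371961 0.04144687 0.089     ] scene@z [0.4871812  0.04311646 0.089     ] tri (array([0.48357275, 0.0414907 , 0.08514354]), np.float64(0.0019982803518701076))
pinTop [0.47205487 0.27932714 0.08      ] scene@z [0.47259336 0.27969862 0.08      ] tri (array([0.47199314, 0.27955152, 0.07932674]), np.float64(0.029829757268259982))
K [ 0.49061425 -0.04384929  0.093     ] KE 0.08566779201202351 KH 0.08600114206151935 EH 0.10426312360311504
K from E,H [ 0.4914458  -0.04320126] tongue dir 1.6618182609191403 lock dir 0.3413229177791477
stand top [[0.5079, 0.302], [0.4946, 0.24], [0.4384, 0.2508], [0.4483, 0.3142]]
```

All the checks agree: the sides come out at 0.198–0.199, the knob-to-eye distance at 85.7 mm and the knob-to-hole distance at 86 mm. The positions are:
- **Knob (K):** (0.4912, -0.043), bar at yaw 1.64, locked at 0.34
- **Door hole (H):** (0.5714, -0.0147)
- **Pin:** (0.472, 0.2795)

First move is to above the knob, with tool yaw 1.64.

Emit:
play_rows(
  moves=[
    [462,-377,0,0,0,-1.37],
    [462,-377,0,0,0,-1.37],
    [462,-377,0,0,0,-1.37],
    [462,-377,0,0,0,-1.37],
    [462,-377,0,0,0,-1.37],
    [462,-377,0,0,0,-1.37],
    [462,-377,0,0,0,-1.37],
    [462,-377,0,0,0,-1.37],
    [462,-377,0,0,0,-1.37],
    [462,-377,0,0,0,-1.37],
    [462,-377,0,0,0,-1.37],
    [462,-377,0,0,0,-1.37],
    [462,-377,0,0,0,-1.37],
    [462,-377,0,0,0,-1.37],
  ],
  claw=50,
  force=30,
)

```text
clock: 1.85
ee_pos: [0.491, -0.0441, 0.3029]
ee_rot: [0.0, 0.683, 0.731, 0.0]
ft_force: [-0.0, -0.3, 0.1]
gripper_width: 0.0501
gripper_force: 0.0
```

```bash
cat > plan.py <<'E'
from station import manip
import numpy as np
from scipy.spatial.transform import Rotation as Ro
def plan(x,y,z,psi):
    s=manip.state(); w,a,b,c=s["ee_rot"]; R=Ro.from_quat([a,b,c,w])
    T=Ro.from_euler("z",psi)*Ro.from_euler("x",np.pi)
    print("t %.2f"%s["clock"],"pos",s["ee_pos"].round(4),"psi",round(float(np.arctan2(*R.as_matrix()[1::-1,0])),4),"q",s["joints"].round(2),"F",s["ft_force"].round(1),"w",round(s["gripper_width"],4),"gf",s["gripper_force"])
    print("shift mm",(R.inv().apply(np.array([x,y,z])-s["ee_pos"])*1e3).round(1),"turn",(R.inv()*T).as_rotvec().round(3))
E
python3 -c "
from plan import *
plan(.4912,-.043,.194,1.64)"
```

```text
t 1.85 pos [ 0.491  -0.0441  0.3029] psi 1.6389 q [-0.2  -0.04  1.5  -0.    1.68 -0.27] F [-0.  -0.3  0.1] w 0.0501 gf 0.0
shift mm [  1.1   0.2 108.9] turn [ 0.     0.    -0.001]
```

Emit:
play_rows(
  moves=[
    [1,0,50,0,0,0],
    [1,0,90,0,0,0],
    [1,0,104,0,0,0],
    [1,0,108,0,0,0],
    [1,0,108,0,0,0],
  ],
)

```text
clock: 2.48
ee_pos: [0.4921, -0.0424, 0.1962]
ee_rot: [0.001, 0.682, 0.731, 0.001]
ft_force: [1.1, -0.2, 0.6]
gripper_width: 0.05
gripper_force: 0.0
```

Emit:
play_rows(
  moves=[
    [0,0,0,0,0,0],
    [0,0,0,0,0,0],
    [0,0,0,0,0,0],
    [0,0,0,0,0,0],
    [0,0,0,0,0,0],
    [0,0,0,0,0,0],
  ],
  claw=10,
  force=30,
)

```text
clock: 3.22
ee_pos: [0.4912, -0.0421, 0.1949]
ee_rot: [-0.0, 0.682, 0.731, -0.0]
ft_force: [-1.9, 1.4, 3.3]
gripper_width: 0.0161
gripper_force: 30.0
```

```bash
python3 -c "
from plan import *
plan(.4912,-.043,.195,.34)
print(manip.state()['torque'])"
```

```text
t 3.23 pos [ 0.4912 -0.0421  0.1949] psi 1.6408 q [-0.2   0.01  1.67 -0.    1.46 -0.27] F [-1.9  1.4  3.3] w 0.0161 gf 29.99658465385437
shift mm [-0.9 -0.  -0.1] turn [-0.     0.     1.301]
[0.00930518 0.37713028 0.03928709]
```

Emit:
play_rows(
  moves=[
    [-1,0,0,0,0,0.1],
    [-1,0,0,0,0,0.22],
    [-1,0,0,0,0,0.36],
    [-1,0,0,0,0,0.5],
    [-1,0,0,0,0,0.64],
    [-1,0,0,0,0,0.78],
    [-1,0,0,0,0,0.92],
    [-1,0,0,0,0,1.06],
    [-1,0,0,0,0,1.18],
    [-1,0,0,0,0,1.27],
    [-1,0,0,0,0,1.29],
    [-1,0,0,0,0,1.29],
    [-1,0,0,0,0,1.29],
  ],
)

```text
clock: 4.85
ee_pos: [0.4934, -0.0438, 0.1949]
ee_rot: [0.001, 0.985, 0.174, 0.003]
ft_force: [6.1, -2.4, -1.8]
gripper_width: 0.0155
gripper_force: 30.0
```

```bash
python3 -c "
from plan import *
plan(.4912,-.043,.195,.34)
print(manip.state()['torque'])"
```

```text
t 4.85 pos [ 0.4934 -0.0438  0.1949] psi 0.3503 q [-0.2   0.01  1.67 -0.    1.46  1.02] F [ 6.1 -2.4 -1.8] w 0.0155 gf 30.006220936775208
shift mm [-1.8 -1.5 -0.1] turn [ 0.003 -0.005  0.01 ]
[-0.18618645 -0.64393279 -0.02909508]
```

Emit:
play_rows(
  moves=[
    [0,0,0,0,0,0],
    [0,0,0,0,0,0],
    [0,0,0,0,0,0],
    [0,0,0,0,0,0],
    [0,0,-50,0,0,0],
    [0,0,-90,0,0,0],
    [0,0,-90,0,0,0],
  ],
  claw=50,
)

```text
clock: 5.72
ee_pos: [0.4928, -0.0433, 0.2888]
ee_rot: [0.002, 0.985, 0.175, 0.004]
ft_force: [-0.9, 0.2, -0.0]
gripper_width: 0.0501
gripper_force: 0.0
```

```bash
python3 -c "
from plan import *
plan(.472,.2795,.285,.34)"
```

```text
t 5.72 pos [ 0.4928 -0.0433  0.2888] psi 0.3509 q [-0.2  -0.04  1.53 -0.    1.65  1.02] F [-0.9  0.2 -0. ] w 0.0501 gf 0.0
shift mm [  91.4 -310.3    3.1] turn [ 0.004 -0.007  0.011]
```

Emit:
play_rows(
  moves=[
    [91,-310,3,0.004,-0.007,0.011],
    [91,-310,3,0.004,-0.007,0.011],
    [91,-310,3,0.004,-0.007,0.011],
    [91,-310,3,0.004,-0.007,0.011],
    [91,-310,3,0.004,-0.007,0.011],
    [91,-310,3,0.004,-0.007,0.011],
    [91,-310,3,0.004,-0.007,0.011],
    [91,-310,3,0.004,-0.007,0.011],
    [91,-310,3,0.004,-0.007,0.011],
  ],
)

```text
clock: 6.85
ee_pos: [0.4708, 0.2778, 0.2817]
ee_rot: [-0.001, 0.986, 0.168, -0.004]
ft_force: [-0.5, -0.8, -0.7]
gripper_width: 0.0502
gripper_force: 0.0
```

```bash
python3 -c "
from plan import *
import cv2
plan(.472,.2795,.144,.34)
C=[]
for n,(x,y,w,h) in (('top',(270,165,120,120)),('scene',(250,130,240,120))):
    c=manip.read_camera(n); np.savez(n+'1.npz',**c)
    C.append(cv2.resize(c['img'][y:y+h,x:x+w,::-1],None,fx=300/h,fy=300/h,interpolation=cv2.INTER_CUBIC))
C[0]=cv2.copyMakeBorder(C[0],0,0,0,300,cv2.BORDER_CONSTANT)
cv2.imwrite('pics/c2.png',np.vstack(C))"
```

```text
t 6.85 pos [0.4708 0.2778 0.2817] psi 0.3374 q [0.43 0.09 1.41 0.   1.65 1.66] F [-0.5 -0.8 -0.7] w 0.0502 gf 0.0
shift mm [  2.7  -0.7 137.7] turn [-0.004  0.007 -0.003]
```

View pics/c2.png

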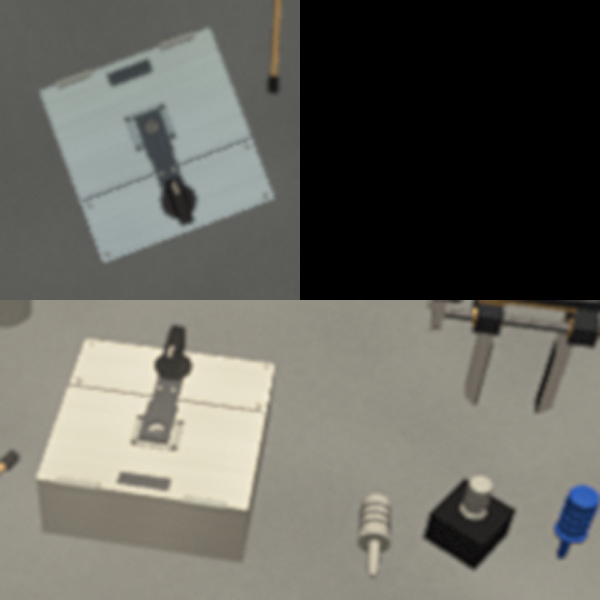

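The latch stayed locked: the tongue points at yaw 0.34, with the eye at top pixel (330.8,215.8) over the hole at (330.0,215.6). The gripper is above the stand, and the pin is still in its hole. Next I descend on the pin.

Emit:
play_rows(
  moves=[
    [3,-1,50,-0.004,0.007,0],
    [3,-1,100,-0.004,0.007,0],
    [3,-1,125,-0.004,0.007,0],
    [3,-1,135,-0.004,0.007,0],
    [3,-1,137,-0.004,0.007,0],
    [3,-1,137,-0.004,0.007,0],
    [3,-1,137,-0.004,0.007,0],
  ],
)

```text
clock: 7.82
ee_pos: [0.4725, 0.2817, 0.1462]
ee_rot: [-0.0, 0.986, 0.169, 0.001]
ft_force: [0.4, 0.2, -0.7]
gripper_width: 0.0499
gripper_force: 0.0
```

```bash
python3 -c "
from plan import *
plan(.472,.2795,.144,.34)"
```

```text
t 7.83 pos [0.4725 0.2817 0.1462] psi 0.3398 q [ 0.43  0.17  1.6  -0.    1.37  1.67] F [ 0.4  0.2 -0.7] w 0.0499 gf 0.0
shift mm [-1.2  1.9  2.2] turn [-0.    -0.003 -0.   ]
```

Emit:
play_rows(
  moves=[
    [0,1,2,0,0,0],
    [-0.5,1,2,0,0,0],
    [-0.5,1,2,0,0,0],
    [-0.5,1,2,0,0,0],
  ],
)

```text
clock: 8.32
ee_pos: [0.4716, 0.2803, 0.1426]
ee_rot: [0.0, 0.986, 0.169, -0.0]
ft_force: [-0.1, 0.1, 0.0]
gripper_width: 0.0502
gripper_force: 0.0
```

Emit:
play_rows(
  moves=[
    [0,0,0,0,0,0],
    [0,0,0,0,0,0],
    [0,0,0,0,0,0],
    [0,0,0,0,0,0],
    [0,0,0,0,0,0],
    [0,0,0,0,0,0],
  ],
  claw=14,
  force=20,
)

```text
clock: 9.07
ee_pos: [0.4717, 0.2802, 0.1426]
ee_rot: [0.0, 0.986, 0.169, 0.0]
ft_force: [0.1, -0.2, -0.0]
gripper_width: 0.0219
gripper_force: 20.0
```

```bash
python3 -c "
from plan import *
plan(.472,.2795,.144,.34)"
```

```text
t 9.07 pos [0.4717 0.2802 0.1426] psi 0.3397 q [ 0.43  0.17  1.6  -0.    1.37  1.66] F [ 0.1 -0.2 -0. ] w 0.0219 gf 19.999999701976776
shift mm [ 0.1  0.8 -1.4] turn [ 0.  0. -0.]
```

Emit:
play_rows(
  moves=[
    [0,0,-20,0,0,0],
    [0,0,-50,0,0,0],
    [0,0,-90,0,0,0],
    [0,0,-125,0,0,0],
    [0,0,-140,0,0,0],
    [0,0,-140,0,0,0],
  ],
)

```text
clock: 9.82
ee_pos: [0.4719, 0.2804, 0.2832]
ee_rot: [-0.0, 0.986, 0.169, 0.001]
ft_force: [0.2, -0.5, -0.2]
gripper_width: 0.0215
gripper_force: 20.0
```

```bash
python3 -c "
from plan import *
plan(.5714,-.0147,.265,.34)"
```

```text
t 9.82 pos [0.4719 0.2804 0.2832] psi 0.3398 q [ 0.43  0.09  1.41 -0.    1.64  1.66] F [ 0.2 -0.5 -0.2] w 0.0215 gf 19.999895095825195
shift mm [ -4.6 311.4  18.2] turn [-0.    -0.002 -0.   ]
```

Emit:
play_rows(
  moves=[
    [-5,50,0,0,0,0],
    [-5,110,0,0,0,0],
    [-5,170,0,0,0,0],
    [-5,225,5,0,0,0],
    [-5,270,10,0,0,0],
    [-5,300,15,0,0,0],
    [-5,311,18,0,0,0],
    [-5,311,18,0,0,0],
    [-5,311,18,0,0,0],
    [-5,311,18,0,0,0],
  ],
)

```text
clock: 11.08
ee_pos: [0.5704, -0.0134, 0.265]
ee_rot: [0.0, 0.985, 0.17, 0.0]
ft_force: [0.7, -0.2, 0.1]
gripper_width: 0.0218
gripper_force: 20.0
```

```bash
python3 -c "
from plan import *
import cv2
plan(.5714,-.0147,.265,.34)
C=[]
for n,(x,y,w,h) in (('top',(270,165,120,120)),('scene',(260,110,100,100))):
    c=manip.read_camera(n); np.savez(n+'2.npz',**c)
    C.append(cv2.resize(c['img'][y:y+h,x:x+w,::-1],(400,400) if n=='top' else (400,400),interpolation=cv2.INTER_CUBIC))
cv2.imwrite('pics/c3.png',np.hstack(C))"
```

```text
t 11.07 pos [ 0.5704 -0.0134  0.265 ] psi 0.3416 q [-0.12  0.14  1.38  0.    1.61  1.11] F [ 0.7 -0.2  0.1] w 0.0218 gf 19.999929070472717
shift mm [0.5 1.6 0. ] turn [ 0.    -0.001  0.002]
```

View pics/c3.png

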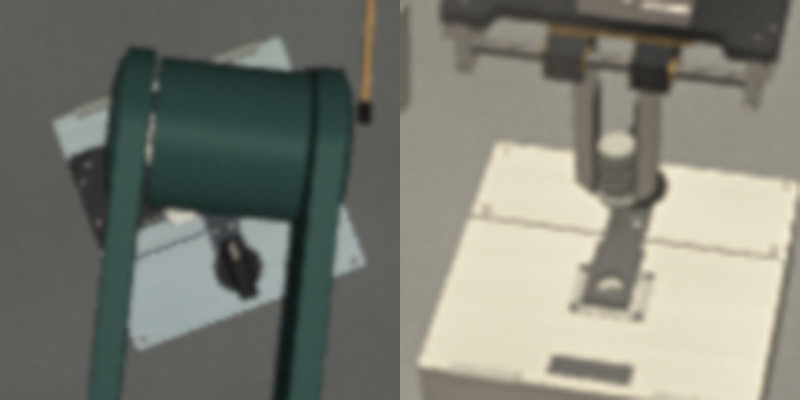

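In the scene crop the pin is held upright between the fingers, with its handle top at (616,146), full-image (313.6,146.1). The eye is at about (608,288). The top view is blocked by the arm.

```bash
python3 -c "
from plan import *
from h import *
print(ray('scene',(313.6,146.1),.2024), ray('scene',(311.7,181.7),.087), proj('scene',[[.5704,-.0134,.2024],[.5714,-.0147,.089]]))
plan(.5714,-.0147,.265,.34)"
```

```text
[ 0.57307728 -0.01137573  0.2024    ] [ 0.57455264 -0.01523534  0.087     ] [[313.42663649 145.10010384]
 [312.55620589 180.39841064]]
t 11.18 pos [ 0.5705 -0.0137  0.2651] psi 0.3412 q [-0.12  0.14  1.38 -0.    1.61  1.11] F [ 1.4  0.  -0.6] w 0.0216 gf 19.999911189079285
shift mm [0.5 1.3 0.1] turn [ 0.    -0.001  0.001]
```

Emit:
play_rows(
  moves=[
    [0.5,1.5,15,0,0,0],
    [0.5,1.5,30,0,0,0],
    [0.5,1.5,38,0,0,0],
    [0.5,1.5,38,0,0,0],
    [0.5,1.5,38,0,0,0],
  ],
)

```text
clock: 11.8
ee_pos: [0.5718, -0.0159, 0.227]
ee_rot: [0.0, 0.986, 0.169, 0.0]
ft_force: [-0.1, 0.1, -0.2]
gripper_width: 0.0212
gripper_force: 20.0
```

```bash
python3 -c "
from plan import *
import cv2
plan(.5714,-.0147,.227,.34)
c=manip.read_camera('scene'); np.savez('scene3.npz',**c)
cv2.imwrite('pics/c4.png',cv2.resize(c['img'][150:210,280:350,::-1],(700,600),interpolation=cv2.INTER_CUBIC))"
```

```text
t 11.80 pos [ 0.5718 -0.0159  0.227 ] psi 0.3397 q [-0.13  0.16  1.44 -0.    1.54  1.1 ] F [-0.1  0.1 -0.2] w 0.0212 gf 19.999869167804718
shift mm [ 0.1 -1.3 -0. ] turn [ 0.    -0.001 -0.   ]
```

View pics/c4.png

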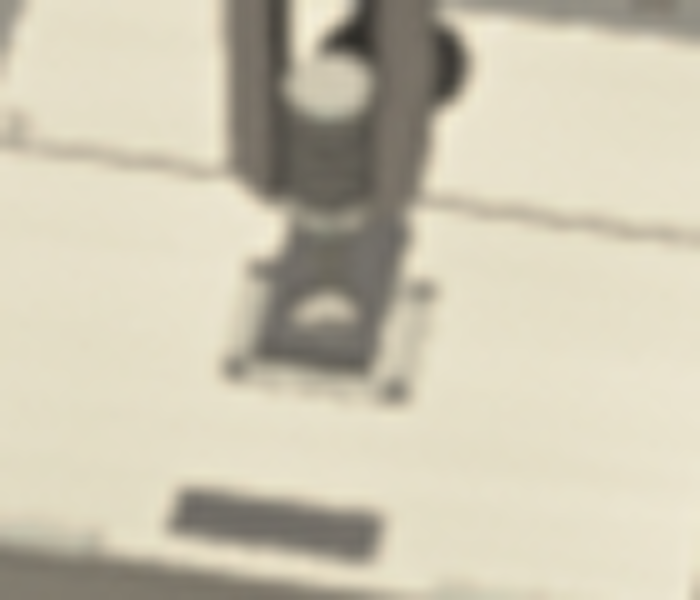

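The shank tip at about (326,275) sits just above the eye at (325,310), laterally aligned. I descend gently.

Emit:
play_rows(
  moves=[
    [0,-1,3,0,0,0],
    [0,-1,6,0,0,0],
    [0,-1,9,0,0,0],
    [0,-1,12,0,0,0],
    [0,-1,12,0,0,0],
  ],
)

```text
clock: 12.48
ee_pos: [0.571, -0.0149, 0.2142]
ee_rot: [-0.0, 0.986, 0.169, -0.0]
ft_force: [0.5, 0.4, -0.7]
gripper_width: 0.0216
gripper_force: 20.0
```

```bash
python3 -c "
from plan import *
plan(.5714,-.0147,.1916,.34);print(manip.state()['torque'])"
```

```text
t 12.47 pos [ 0.571  -0.0149  0.2142] psi 0.3398 q [-0.13  0.17  1.46 -0.    1.52  1.11] F [ 0.5  0.4 -0.7] w 0.0216 gf 19.999883472919464
shift mm [ 0.4 -0.  22.6] turn [-0.     0.001 -0.   ]
[-0.02123922 -0.00136468  0.02367844]
```

No contact force, and the tip is already inside the eye.

Emit:
play_rows(
  moves=[
    [0,0,4,0,0,0],
    [0,0,8,0,0,0],
    [0,0,12,0,0,0],
    [0,0,16,0,0,0],
    [0,0,20,0,0,0],
    [0,0,20,0,0,0],
  ],
)

```text
clock: 13.22
ee_pos: [0.571, -0.0149, 0.1941]
ee_rot: [-0.0, 0.986, 0.169, -0.0]
ft_force: [-0.3, 0.1, -1.3]
gripper_width: 0.0217
gripper_force: 20.0
```

Emit:
play_rows(
  moves=[
    [0,0,1,0,0,0],
    [0,0,2,0,0,0],
    [0,0,2.5,0,0,0],
    [0,0,2.5,0,0,0],
  ],
)

```text
clock: 13.72
ee_pos: [0.5712, -0.0149, 0.1922]
ee_rot: [0.0, 0.986, 0.169, 0.0]
ft_force: [0.2, -0.0, -1.1]
gripper_width: 0.0219
gripper_force: 20.0
```

Emit:
play_rows(
  moves=[
    [0,0,0.5,0,0,0],
    [0,0,1,0,0,0],
    [0,0,1,0,0,0],
  ],
)

```text
clock: 14.1
ee_pos: [0.5713, -0.0149, 0.1915]
ee_rot: [0.0, 0.986, 0.169, 0.0]
ft_force: [-0.1, 0.3, 1.0]
gripper_width: 0.022
gripper_force: 20.0
```

Emit:
play_rows(
  moves=[
    [0,0,0,0,0,0],
    [0,0,0,0,0,0],
    [0,0,0,0,0,0],
    [0,0,0,0,0,0],
    [0,0,0,0,0,0],
  ],
  claw=50,
)

```text
clock: 14.72
ee_pos: [0.5712, -0.0149, 0.1911]
ee_rot: [0.0, 0.986, 0.169, -0.0]
ft_force: [0.6, -0.4, 0.2]
gripper_width: 0.0498
gripper_force: 0.0
```

Emit:
play_rows(
  moves=[
    [0,0,-15,0,0,0],
    [0,0,-50,0,0,0],
    [0,0,-100,0,0,0],
    [-60,30,-110,0,0,0],
    [-100,80,-110,0,0,0],
    [-120,130,-110,0,0,0],
    [-140,180,-110,0,0,0],
    [-150,230,-110,0,0,0],
    [-150,250,-110,0,0,0],
    [-150,250,-110,0,0,0],
  ],
)

```text
clock: 15.98
ee_pos: [0.5131, -0.3019, 0.3017]
ee_rot: [0.0, 0.986, 0.168, 0.0]
ft_force: [-0.2, 0.2, -0.5]
gripper_width: 0.0498
gripper_force: 0.0
```

```bash
python3 -c "
from plan import *
import cv2
plan(.5714,-.0147,.1916,.34)
C=[]
for n,(x,y,w,h) in (('top',(280,170,110,110)),('scene',(262,135,110,110))):
    c=manip.read_camera(n); np.savez(n+'4.npz',**c)
    C.append(cv2.resize(c['img'][y:y+h,x:x+w,::-1],(400,400),interpolation=cv2.INTER_CUBIC))
cv2.imwrite('pics/c5.png',np.hstack(C))"
```

```text
t 15.97 pos [ 0.5131 -0.3019  0.3017] psi 0.3377 q [-0.63  0.19  1.26 -0.    1.69  0.61] F [-0.2  0.2 -0.5] w 0.0498 gf 0.0
shift mm [ 150.2 -251.7  110. ] turn [ 0.    -0.    -0.002]
```

View pics/c5.png

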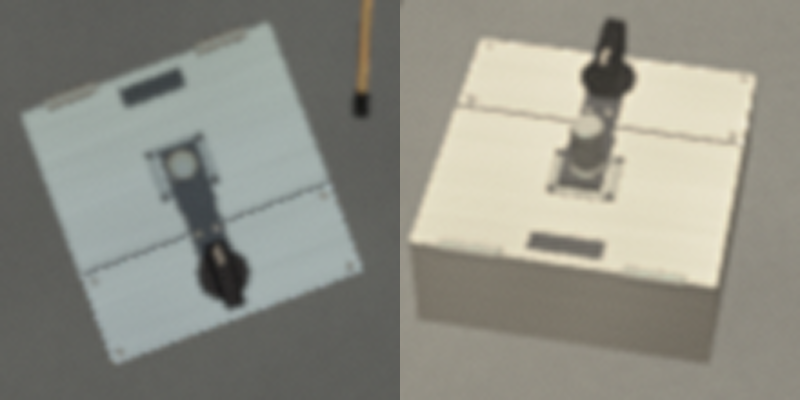

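The pin stands upright on the tongue over the hole: top crop (182,163), scene crop (588,127). The latch is locked. I check the height of the pin's top before handing in.

```bash
python3 -c "
from h import *
print(both((329.7,214.4),(313.3,169.6)), proj('scene',[[.5714,-.0147,.129]]),proj('top',[[.5714,-.0147,.129]]))"
```

```text
(array([ 0.57195123, -0.01275751,  0.12706891]), np.float64(0.10622827735926421)) [[312.60454367 168.56811858]] [[330.36703343 214.62517077]]
```

The pin's top measures 0.127, against 0.129 expected when fully home.

```bash
python3 -c "
from station import manip
print(manip.finish_job())"
```

```text
the job is handed in; nothing more can be done
None
```

The job is handed in at about 16 s: the latch is locked and the steel pin is fully home through the eye and door hole and let go; the tumbler, lens and pointer were not touched.

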